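# Slide the honey jar home in its labelling cradle

## Robot

A 7-joint arm with a two-finger parallel gripper is mounted at the origin on the work surface. World frame = base frame: x ahead of the robot, y to its left, z up, the work surface at z = 0. Lengths are in m, angles in degrees, forces in N, time in s.
With the tool pointing down it reaches from about 0.425 to 1.025 m from the base axis. Payload 3.6 kg.
Tool frame: the origin (TCP) lies at the centre of the arm's flange, where the gripper is bolted on; the fingertips stand 173 mm ahead of it and the grasp point (between the pads) lies 155 mm ahead of it; y points along the fingers, z is the direction in which the jaws open and shut, and the axes are right-handed (so a half turn about y gives the same grasp; the last joint's range is limited). The gripper opens to 85 mm and grips with 20 to 120 N. Pads are 22 mm wide; open, the fingers measure 114 mm over their backs; the gripper's body (76 mm by 85 mm) begins 54 mm behind the grasp point. The pads swing forward as they close: fully open they stand 13 mm farther back than shut.
Start: joints at [-81.446, 33.873, 2.773, 92.16, -1.908, 54.013, -1.931], TCP at [0.174, 0.704, 0.405] pointing down, gripper open.
Joint ranges: [-153.93, 153.93], [-27.13, 128.08], [-72.61, 78.16], [10.71, 143.7], [-87.88, 267.88], [4.46, 118.87], [-176.78, 176.78]. Speed limits (degrees/s): [147.25, 147.25, 180, 180, 180, 180, 180].

## Interface

Orientations are given as a 3x3 rotation matrix whose columns are the frame's x, y, z axes.
In Python, from station import env gives the robot as it stands. The module is installed in compiled form; this text tells all that it offers.
- The arm moves only by the tool arm_command, never from a script. Its argument "targets" is a list of rows, each a list of 6 numbers: the shift along the world's x, y, z in units of 15 cm (1.0 is 15 cm), then the turn, a rotation vector about the world's x, y, z in units of 180 degrees (1.0 is 180 degrees). In form: [[x, y, z, wx, wy, wz], ...]. A call has 1 to 20 rows; each row is the pose to reach, as a shift and turn from the pose commanded when the call began, turning the shorter way round; what a row does not reach only later rows make up. A row lasts 1/8 s, in which the tool goes at most 62.5 mm and 10.7 degrees, less where a joint would pass 70% of its speed; a pose out of reach is approached as far as the arm can. A call with a number of a shift or a turn outside -1 to 1 is refused whole. A call with a gripper value outside its range is refused whole. "hand" is the gripper's target within -1 to 1 (shut at 1, half-way at 0, fully open at -1), set as the call begins (left out, the last holds). The fingers move at their own pace and stop on an object; "squeeze" is the grip in N (left out, the last holds). Time passes only in rows, so rows that repeat a pose let the fingers close. It gives the time, the measured TCP pose, the force and the opening at its end, in the units of the state.
- env.get_obs(): the state, without advancing time (a new reading comes with each control period).
- env.camera(name): name is "scene" or "top"; returns a dict with "img" (420x560x3 uint8, red, green, blue), "camera_matrix" (3x3 intrinsics, pixels), "rvec" (rotation vector, rad) and "tvec" (3), from world to camera coordinates, as OpenCV has them. Camera axes: x right, y down, z forward; pixel columns grow to the right and rows downward; lengths in m; the calibration is good to about 2 mm. A picture is of the moment at which its call begins. There is no depth.
- env.sign_off(): hands the job in, once; it reports no verdict.
The state is a dict: "time": time; "joints": joint angles; "joint_vel": joint speeds; "joint_efforts": joint torques, N m; "tool_pos": TCP position; "eef_rot": TCP orientation; "force": force on the tool from outside, world axes, zero at the start; "moment": the same for the moment, N m; "finger_gap": finger opening in m.
Only numpy, scipy, OpenCV 4.12 (cv2) and the standard library are available. Lean on these libraries where they do the work, as an engineer would, in place of code of your own. Each camera call takes 0.05 s, during which the arm holds its last target.

## Task

The honey jar is next to get its label: gently push the amber honey jar along the V-groove of its wooden cradle until its base sits fully home against the black rubber stop, keeping it lying in the groove all the way, without lifting it. Leave the green gherkin jar in the other cradle and the standing jam jar where they are, and let go of the honey jar at the end.

Things in the scene. Friction and masses are not known exactly. Their poses are not given: they have to be found in the camera images.
- honey_jar: Honey jar, amber, brass lid, lying in honey_cradle: cylinder 90 mm long, 56 mm across (the lid, last 16 mm, 53 mm), about 0.4 kg. Origin on its axis at mid-length; +x along the axis to the flat base, which faces the stop; the flat lid is at -x, 45 mm from the origin. May be turned any way about its axis. Starts 65 to 100 mm short of the stop; slides with about 1 to 5 N of friction.
- honey_cradle: Wooden V cradle of the honey jar, fixed, 283 x 85 mm; the gherkin jar has one like it, either may be nearer. Origin: on the table under the groove; +x along the groove to the stop, z up. Groove 90 deg, bottom z 16, walls' top edges z 46, y +-30, open end x -135. Jar in it: axis y 0, z 56, top z 84. Stop: black disc, face at x 115, springs back up to 12 mm (2 N + 1 N/mm); board behind, 78 high. Jar home: its middle at x 70.
- gherkin_jar: Jar of gherkins, green with a white lid, same size and same frame as the honey jar, lying in the other cradle. To be left alone.
- jam_jar: Jar of jam, dark red with a white lid and a blank paper label, standing upright on the table to the left of the cradles, 90 mm high, 56 mm across, origin at the centre of its underside. To be left alone.
Not all that is in view belongs to the job. Several things have the shape of the honey_jar; the one meant has the colours described above.

How it is judged:
By the outcome, as a careful person would: the job done as asked, in the order asked, and still so for the second after the job is handed in, with the robot touching nothing.
It also fails if it takes over 32 s, if anything falls off the work surface, if the arm or the gripper's body presses on something with over 40 N, if the wrist force passes 120 N, or if a joint passes its speed limit or range.

## Working session

There is one attempt and no reset: what is moved stays moved. The work goes in short steps, Python scripts to look and compute and a tool call to move; the robot and the scene stay as the last step left them, time stands still between calls to the robot, and variables do not carry over. Pictures are saved under pics/ and viewed, and the job is handed in when it is done.

Besides the shell and the picture viewer there is one more tool, called after "Call:" as name(argument=value, ...) on one line, values as JSON. arm_command: Moves the arm, as the interface text tells. Its arguments: {"type":"object","properties":{"targets":{"type":"array"},"hand":{"type":"number"},"squeeze":{"type":"number"}},"required":["targets"]}

```bash
mkdir -p pics; python3 - <<'E'
from station import env
import cv2,numpy as np
for n in("scene","top"):
    c=env.camera(n); cv2.imwrite(f"pics/{n}0.png",c["img"][:,:,::-1])
    R=cv2.Rodrigues(c["rvec"])[0]; print(n,c["camera_matrix"].tolist(),(-R.T@c["tvec"].ravel()).round(3),R.round(3).tolist())
o=env.get_obs(); print({k:np.round(v,3).tolist() for k,v in o.items()})
E
```

```text
scene [[394.3104622162734, 0.0, 284.1482396086311], [0.0, 394.3104622162734, 207.11708304549725], [0.0, 0.0, 1.0]] [ 1.05  -0.197  0.588] [[0.393, 0.919, 0.004], [0.6, -0.254, -0.759], [-0.696, 0.301, -0.652]]
top [[473.0084853918929, 0.0, 277.87652262920915], [0.0, 473.0084853918929, 204.96479318645905], [0.0, 0.0, 1.0]] [0.397 0.061 1.017] [[0.028, -0.999, 0.021], [-0.997, -0.029, -0.073], [0.073, -0.019, -0.997]]
{'time': 0.1, 'joints': [-81.445, 33.92, 2.766, 92.231, -1.909, 54.014, -1.93], 'joint_vel': [-0.024, -0.0, 0.036, -0.098, -0.028, -0.044, -0.035], 'joint_efforts': [0.004, -55.0, 1.553, -19.882, 0.01, 0.004, -0.0], 'tool_pos': [0.174, 0.703, 0.404], 'eef_rot': [[0.971, -0.0, 0.24], [-0.24, -0.002, 0.971], [0.0, -1.0, -0.002]], 'force': [0.433, 0.279, 0.398], 'moment': [-0.045, 0.012, -0.056], 'finger_gap': 0.085}
```

View pics/scene0.png

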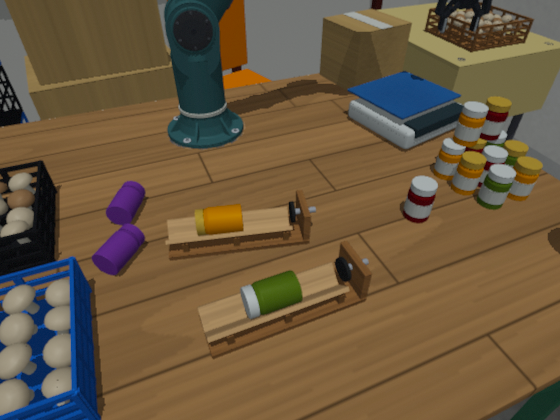

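View pics/top0.png

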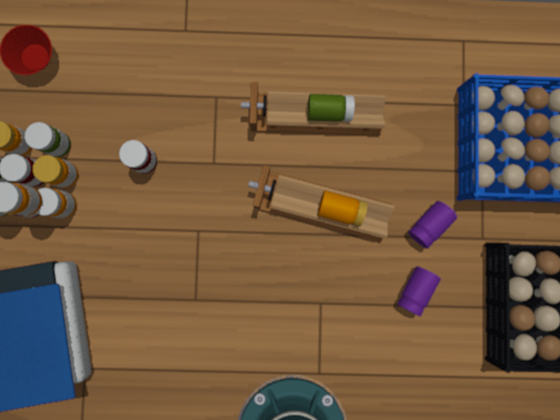

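The scene view shows the honey jar (about 218,220) in the cradle nearer the base. In the top view the jar is at about (342,208), its lid at (363,213) and its stop at (270,190). The jam jar is at (137,156), and two purple cylinders lie near the open end at (432,224) and (418,290).

```bash
cat > h.py <<'E'
from station import env
import cv2,numpy as np
def ray(c,p,z):
    K=c["camera_matrix"];R=cv2.Rodrigues(c["rvec"])[0];C=-R.T@c["tvec"].ravel()
    p=np.atleast_2d(np.array(p,float)); d=(R.T@np.linalg.inv(K)@np.c_[p,np.ones(len(p))].T).T
    return C+d*((z-C[2])/d[:,2:])
def px(c,P):
    return cv2.projectPoints(np.atleast_2d(np.array(P,float)),c["rvec"],c["tvec"],c["camera_matrix"],None)[0].reshape(-1,2)
E
python3 - <<'E'
from h import *
c=env.camera("top");im=c["img"]
cv2.imwrite("pics/topz.png",cv2.resize(im[150:260,230:470],None,fx=3.3,fy=3.3,interpolation=cv2.INTER_CUBIC)[:,:,::-1])
h=cv2.cvtColor(im,cv2.COLOR_RGB2HSV)
for n,lo,hi in (("amber",(12,225,120),(22,255,255)),("brass",(20,130,100),(32,235,255))):
    m=cv2.inRange(h,lo,hi);m[:150]=0;m[260:]=0;m[:,:300]=0;m[:,400:]=0
    cs,_=cv2.findContours(m,0,1)
    for k in cs:
        if cv2.contourArea(k)>40:
            r=cv2.minAreaRect(k);b=cv2.boxPoints(r);print(n,cv2.contourArea(k),r,b.round(1).tolist())
            print(ray(c,b,.07).round(4).tolist())
for p in[(342,208),(363,213),(380,222),(330,224)]:print(p,h[p[1],p[0]])
E
```

```text
amber 806.5 ((339.22198486328125, 206.79254150390625), (37.039005279541016, 23.96262550354004), 14.931418418884277) [[318.20001220703125, 213.60000610351562], [324.3999938964844, 190.39999389648438], [360.20001220703125, 200.0], [354.0, 223.10000610351562]]
[[0.4514, -0.0388, 0.07], [0.4985, -0.0502, 0.07], [0.4813, -0.1229, 0.07], [0.4343, -0.1112, 0.07]]
brass 153.5 ((361.26470947265625, 212.9412078857422), (8.246211051940918, 24.011028289794922), 14.03624439239502) [[354.3999938964844, 223.60000610351562], [360.20001220703125, 200.3000030517578], [368.20001220703125, 202.3000030517578], [362.3999938964844, 225.60000610351562]]
[[0.4334, -0.1119, 0.07], [0.4807, -0.1229, 0.07], [0.4771, -0.1391, 0.07], [0.4299, -0.128, 0.07]]
(342, 208) [ 20 255 186]
(363, 213) [ 22 169 173]
(380, 222) [ 16 111 161]
(330, 224) [ 14 136  92]
```

View pics/topz.png

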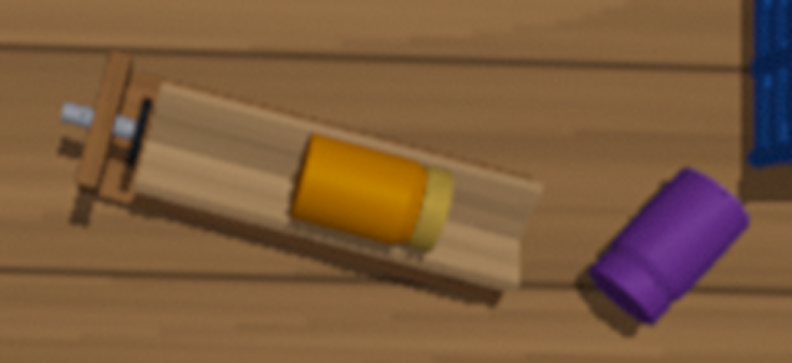

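```bash
python3 - <<'E'
from h import *
c=env.camera("top")
q=np.array([(540,187),(517,287),(135,192),(162,83)])/3.3+[230,150]-0.3
P=ray(c,q,.046);print(P.round(4).tolist())
o=(P[0]+P[1])/2;s=(P[2]+P[3])/2;u=(s-o);print("open",o,"stop",s,"len",np.linalg.norm(u),"wid",np.linalg.norm(P[0]-P[1]));u/=np.linalg.norm(u);print(u,np.degrees(np.arctan2(u[1],u[0])))
# fit: lid side corners at z .056, lid top at .0825
lid=ray(c,[(368.2,202.3),(362.4,225.6)],.058);print("lid corners",lid.round(4).tolist(),[(l-o)@u-.135 for l in lid],[np.cross(u[:2],(l-o)[:2]) for l in lid])
b=ray(c,[(318.2,213.6),(324.4,190.4)],.056);print("base",[(l-o)@u-.135 for l in b])
# scene: check
for n in("scene","top"):
    c=env.camera(n);v=c["img"].copy()
    org=o+.135*u;org[2]=0;n_=np.array([-u[1],u[0],0])
    pts=[org+u*x+n_*y+np.array([0,0,z]) for x,y,z in[(-.135,.03,.046),(-.135,-.03,.046),(-.135,0,.016),(.115,0,.056),(.115,.03,.046),(.115,-.03,.046)]]
    for p in px(c,pts):cv2.circle(v,tuple(int(round(a*8)) for a in p),8,(255,0,255),1,cv2.LINE_AA,3)
    r=(slice(180,270),slice(150,330)) if n=="scene" else (slice(150,260),slice(230,470))
    cv2.imwrite(f"pics/chk_{n}.png",cv2.resize(v[r],None,fx=3.3,fy=3.3,interpolation=cv2.INTER_CUBIC)[:,:,::-1])
print("org",org)
# purple
h=cv2.cvtColor(c["img"],cv2.COLOR_RGB2HSV);m=cv2.inRange(h,(125,80,40),(155,255,255))
for k in cv2.findContours(m,0,1)[0]:
    if cv2.contourArea(k)>100: print("purple",ray(c,cv2.boxPoints(cv2.minAreaRect(k)),.03).round(3).tolist())
E
```

```text
[[0.4723, -0.1966, 0.046], [0.4093, -0.1828, 0.046], [0.4617, 0.0571, 0.046], [0.5306, 0.0421, 0.046]]
open [ 0.44078453 -0.18967901  0.046     ] stop [0.49618929 0.04960315 0.046     ] len 0.2456127799972262 wid 0.06444871924271478
[0.22557768 0.97422519 0.        ] 76.96314998635927
lid corners [[0.4782, -0.1417, 0.058], [0.4303, -0.1305, 0.058]] [np.float64(-0.07985204148589256), np.float64(-0.07975443520014275)] [array(-0.02558504), array(0.02359359)]
base [np.float64(0.013238546574953991), np.float64(0.01265769749696985)]
org [ 0.47123751 -0.05815861  0.        ]
purple [[0.27, -0.209, 0.03], [0.353, -0.25, 0.03], [0.329, -0.301, 0.03], [0.246, -0.26, 0.03]]
purple [[0.42, -0.229, 0.03], [0.496, -0.298, 0.03], [0.459, -0.339, 0.03], [0.383, -0.27, 0.03]]<stdin>:7: DeprecationWarning: Arrays of 2-dimensional vectors are deprecated. Use arrays of 3-dimensional vectors instead. (deprecated in NumPy 2.0)
```

View pics/chk_scene.png

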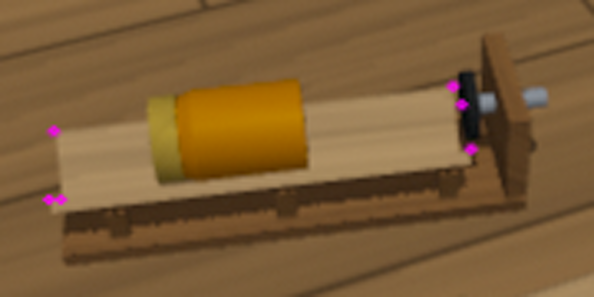

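View pics/chk_top.png

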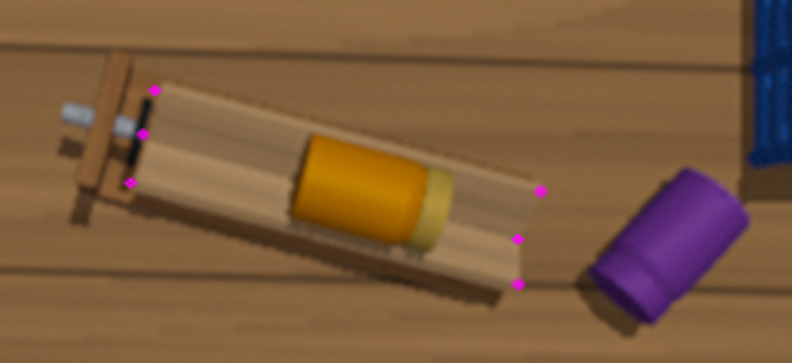

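The projected cradle matches both views. The groove direction is about 77°, with the lid face at local x −80 mm, so the push is about 104 mm. I'll come in with the tool vertical and the fingers shut, jaws across the groove.

Call:
arm_command(targets=[[0.2,-0.25,0,0,0,-0.02],[0.4,-0.5,0,0,0,-0.04],[0.6,-0.75,0,0,0,-0.06],[0.8,-1,0,0,0,-0.083]], hand=1, squeeze=40)

```text
time: 0.8
tool_pos: [0.2952, 0.5524, 0.4048]
eef_rot: [[0.875, 0.0, 0.485], [-0.485, 0.0, 0.875], [0.0, -1.0, 0.0]]
force: [0.0, -0.1, 0.1]
finger_gap: 0.0124
```

Call:
arm_command(targets=[[0.2,-0.25,0,0,0,-0.02],[0.4,-0.5,0,0,0,-0.04],[0.6,-0.75,0,0,0,-0.06],[0.8,-1,0,0,0,-0.083]])

```text
time: 1.3
tool_pos: [0.4152, 0.4025, 0.4049]
eef_rot: [[0.72, 0.0, 0.694], [-0.694, 0.0, 0.72], [-0.0, -1.0, 0.001]]
force: [-0.1, 0.5, -0.2]
finger_gap: -0.0003
```

Call:
arm_command(targets=[[0.15,-0.25,0,0,0,-0.02],[0.3,-0.5,0,0,0,-0.04],[0.45,-0.75,0,0,0,-0.06],[0.6,-1,0,0,0,-0.083]])

```text
time: 1.8
tool_pos: [0.5049, 0.2525, 0.4049]
eef_rot: [[0.517, 0.0, 0.856], [-0.856, 0.0, 0.517], [-0.0, -1.0, 0.001]]
force: [-0.2, 0.1, -0.0]
finger_gap: 0.0
```

Call:
arm_command(targets=[[0.05,-0.25,0,0,0,-0.02],[0.1,-0.5,0,0,0,-0.04],[0.15,-0.75,0,0,0,-0.06],[0.2,-1,0,0,0,-0.083]])

```text
time: 2.3
tool_pos: [0.5345, 0.1026, 0.4049]
eef_rot: [[0.279, 0.0, 0.96], [-0.96, 0.0, 0.279], [-0.0, -1.0, 0.001]]
force: [0.0, -0.5, 0.2]
finger_gap: 0.0
```

Call:
arm_command(targets=[[-0.05,-0.25,0,0,0,-0.02],[-0.1,-0.5,0,0,0,-0.04],[-0.15,-0.75,0,0,0,-0.06],[-0.2,-1,0,0,0,-0.083],[-0.2,-1,0,0,0,-0.083]])

```text
time: 2.92
tool_pos: [0.5034, -0.0495, 0.4051]
eef_rot: [[0.018, 0.0, 1.0], [-1.0, -0.001, 0.018], [0.001, -1.0, 0.0]]
force: [0.5, 0.0, -0.4]
finger_gap: 0.0002
```

Call:
arm_command(targets=[[-0.1,-0.2,0,0,0,-0.02],[-0.2,-0.4,0,0,0,-0.04],[-0.3,-0.6,0,0,0,-0.06],[-0.39,-0.82,0,0,0,-0.078],[-0.39,-0.82,-0.25,0,0,-0.078],[-0.39,-0.82,-0.5,0,0,-0.078],[-0.39,-0.82,-0.75,0,0,-0.078],[-0.39,-0.82,-0.75,0,0,-0.078]])

```text
time: 3.92
tool_pos: [0.4456, -0.168, 0.2904]
eef_rot: [[-0.217, -0.005, 0.976], [-0.976, 0.002, -0.217], [-0.001, -1.0, -0.005]]
force: [-0.1, -0.3, -0.1]
finger_gap: 0.0001
```

```bash
python3 - <<'E'
from h import *
for n in("scene","top"):
    c=env.camera(n);v=c["img"]
    r=(slice(100,280),slice(120,360)) if n=="scene" else (slice(140,270),slice(230,470))
    cv2.imwrite(f"pics/b_{n}.png",cv2.resize(v[r],None,fx=3,fy=3,interpolation=cv2.INTER_CUBIC)[:,:,::-1])
E
```

```text
(no output)
```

View pics/b_scene.png

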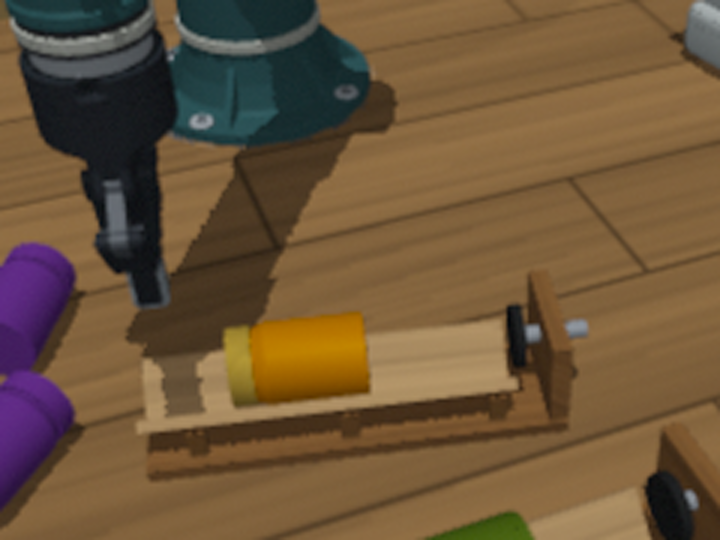

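View pics/b_top.png

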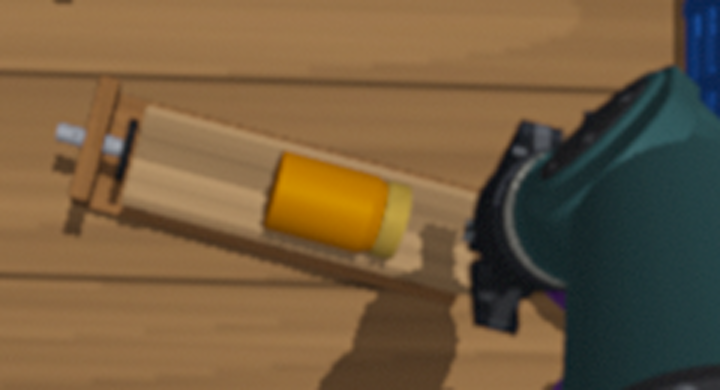

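The closed fingers are over the groove centreline behind the lid, and the jar and cradle are undisturbed. I'll lower them into the groove, leaving about 20 mm to the lid.

Call:
arm_command(targets=[[0,0,-0.15,0,0,0],[0,0,-0.3,0,0,0],[0,0,-0.4,0,0,0],[0,0,-0.5,0,0,0],[0,0,-0.5,0,0,0]])

```text
time: 4.65
tool_pos: [0.4458, -0.1693, 0.2168]
eef_rot: [[-0.219, -0.001, 0.976], [-0.976, 0.0, -0.219], [-0.0, -1.0, -0.001]]
force: [1.0, -0.5, -0.3]
finger_gap: -0.0001
```

```bash
python3 - <<'E'
from h import *
c=env.camera("scene");v=c["img"]
cv2.imwrite(f"pics/c_scene.png",cv2.resize(v[130:280,120:360],None,fx=3,fy=3,interpolation=cv2.INTER_CUBIC)[:,:,::-1])
o=env.get_obs();print(o["tool_pos"],o["force"],o["time"])
E
```

```text
[ 0.44586983 -0.16934063  0.21719126] [-0.38606584 -0.8761013  -0.2766497 ] 4.7
```

View pics/c_scene.png

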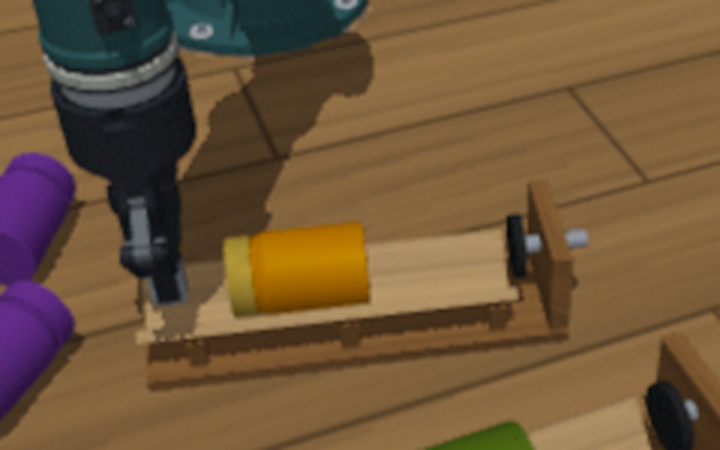

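The fingertips are in the groove behind the lid with a clear gap. Now I'll push slowly at about 24 mm/s along u = (0.225, 0.974).

Call:
arm_command(targets=[[0.0045,0.0195,0,0,0,0],[0.009,0.039,0,0,0,0],[0.0135,0.0585,0,0,0,0],[0.018,0.078,0,0,0,0],[0.0225,0.0975,0,0,0,0],[0.027,0.117,0,0,0,0],[0.0315,0.1365,0,0,0,0],[0.036,0.156,0,0,0,0],[0.0405,0.1755,0,0,0,0],[0.045,0.195,0,0,0,0],[0.0495,0.2145,0,0,0,0],[0.054,0.234,0,0,0,0],[0.0585,0.2535,0,0,0,0],[0.063,0.273,0,0,0,0],[0.0675,0.2925,0,0,0,0],[0.072,0.312,0,0,0,0]])

```text
time: 6.7
tool_pos: [0.4567, -0.1223, 0.2172]
eef_rot: [[-0.219, 0.0, 0.976], [-0.976, -0.0, -0.219], [0.0, -1.0, 0.0]]
force: [-0.6, -3.2, 0.3]
finger_gap: -0.0002
```

```bash
python3 - <<'E'
from h import *
c=env.camera("scene");v=c["img"]
cv2.imwrite(f"pics/d_scene.png",cv2.resize(v[130:280,120:360],None,fx=3,fy=3,interpolation=cv2.INTER_CUBIC)[:,:,::-1])
o=env.get_obs();print(o["tool_pos"],o["force"],o["time"]);u=np.array([.2256,.9742]);d=o["tool_pos"][:2]-[.47124,-.05816];print(d@u,d@[-u[1],u[0]])
E
```

```text
[ 0.45685061 -0.12186598  0.21720381] [-0.91653042 -2.34111295  0.6285944 ] 6.75
-0.06530860846093611 -0.0003539231067718815
```

View pics/d_scene.png

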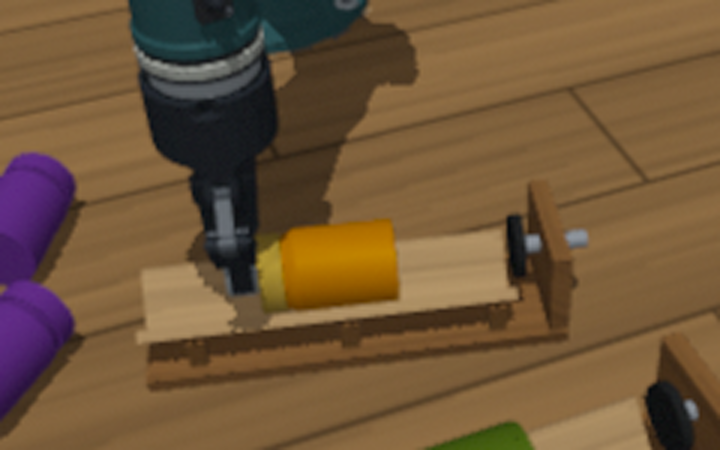

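The jar is sliding in contact with the fingers and friction is about 3 N. I'll continue.

Call:
arm_command(targets=[[0.0045,0.0195,0,0,0,0],[0.009,0.039,0,0,0,0],[0.0135,0.0585,0,0,0,0],[0.018,0.078,0,0,0,0],[0.0225,0.0975,0,0,0,0],[0.027,0.117,0,0,0,0],[0.0315,0.1365,0,0,0,0],[0.036,0.156,0,0,0,0],[0.0405,0.1755,0,0,0,0],[0.045,0.195,0,0,0,0],[0.0495,0.2145,0,0,0,0],[0.054,0.234,0,0,0,0],[0.0585,0.2535,0,0,0,0],[0.063,0.273,0,0,0,0],[0.0675,0.2925,0,0,0,0],[0.072,0.312,0,0,0,0],[0.0765,0.3315,0,0,0,0],[0.081,0.351,0,0,0,0],[0.0855,0.3705,0,0,0,0],[0.09,0.39,0,0,0,0]])

```text
time: 9.25
tool_pos: [0.4703, -0.0639, 0.2173]
eef_rot: [[-0.219, 0.001, 0.976], [-0.976, -0.0, -0.219], [0.0, -1.0, 0.001]]
force: [1.4, -4.6, 2.8]
finger_gap: 0.0001
```

```bash
cat > look.py <<'E'
import sys
from h import *
for n in ("scene","top"):
    c=env.camera(n);v=c["img"]
    r=(slice(170,270),slice(150,330)) if n=="scene" else (slice(150,240),slice(240,400))
    cv2.imwrite(f"pics/{sys.argv[1]}_{n}.png",cv2.resize(v[r],None,fx=4.4,fy=4.4,interpolation=cv2.INTER_CUBIC)[:,:,::-1])
o=env.get_obs();print(o["tool_pos"],o["force"],o["time"]);u=np.array([.2256,.9742]);d=o["tool_pos"][:2]-[.47124,-.05816];print(d@u,d@[-u[1],u[0]],o["force"][:2]@u)
E
python3 look.py e
```

```text
[ 0.47019473 -0.06341818  0.21718766] [ 1.70207837 -4.40972099  0.35681377] 9.35
-0.0053583345000526314 -0.00016794513446872312 -3.911961311712696
```

View pics/e_scene.png

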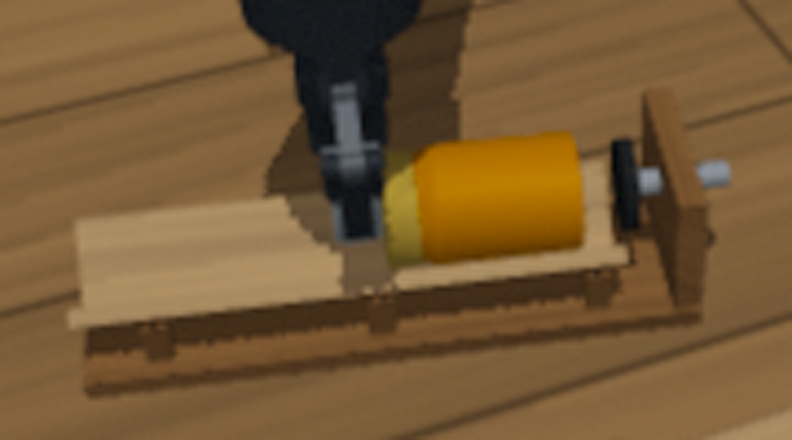

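View pics/e_top.png

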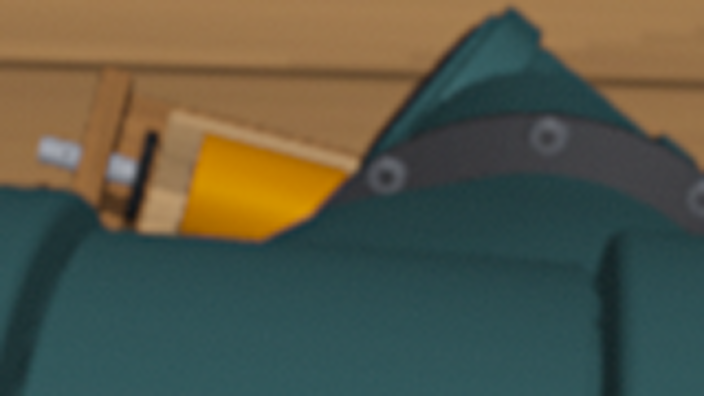

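The gap to the stop is now about 15–18 mm: the base edge is at column 583 and the stop at column 615. I'll approach more slowly.

Call:
arm_command(targets=[[0.0025,0.01,0,0,0,0],[0.005,0.02,0,0,0,0],[0.007,0.03,0,0,0,0],[0.009,0.04,0,0,0,0],[0.0115,0.05,0,0,0,0],[0.014,0.06,0,0,0,0],[0.016,0.07,0,0,0,0],[0.0185,0.08,0,0,0,0],[0.0185,0.08,0,0,0,0]])

```text
time: 10.48
tool_pos: [0.4729, -0.0516, 0.2171]
eef_rot: [[-0.219, -0.0, 0.976], [-0.976, 0.0, -0.219], [-0.0, -1.0, -0.0]]
force: [1.1, -3.0, -0.2]
finger_gap: 0.0001
```

```bash
python3 look.py f
```

```text
[ 0.47286401 -0.05164275  0.21716455] [ 1.03538015 -1.86919067  0.63277537] 10.575
0.006715482308106543 -0.00011181675891697877 -1.5873837927680543
```

View pics/f_scene.png

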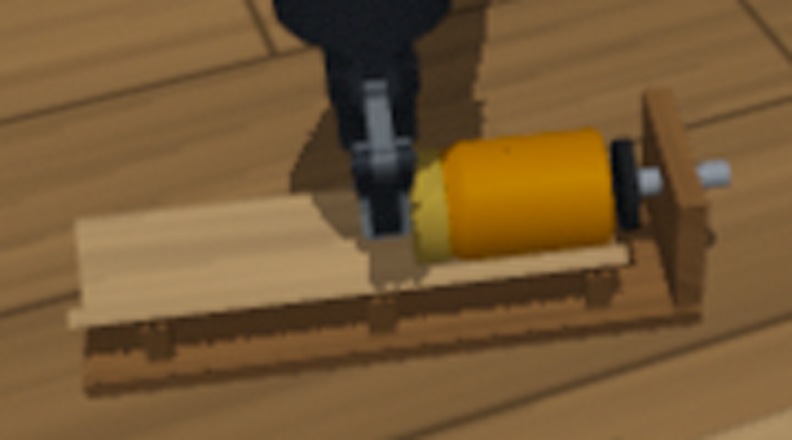

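View pics/f_top.png

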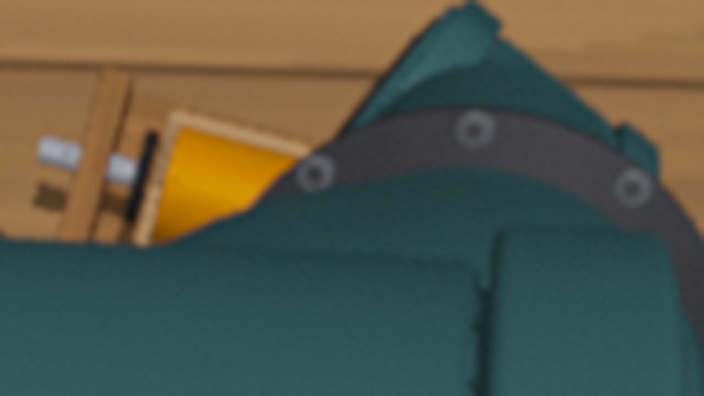

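Call:
arm_command(targets=[[0.0008,0.0033,0,0,0,0],[0.0015,0.0065,0,0,0,0],[0.0023,0.01,0,0,0,0],[0.003,0.013,0,0,0,0]])

```text
time: 11.08
tool_pos: [0.4732, -0.05, 0.2172]
eef_rot: [[-0.219, -0.0, 0.976], [-0.976, 0.0, -0.219], [0.0, -1.0, -0.0]]
force: [0.5, -2.8, 0.5]
finger_gap: 0.0002
```

Call:
arm_command(targets=[[0.0008,0.0033,0,0,0,0],[0.0015,0.0065,0,0,0,0]])

```text
time: 11.32
tool_pos: [0.4735, -0.049, 0.2172]
eef_rot: [[-0.219, -0.0, 0.976], [-0.976, 0.0, -0.219], [-0.0, -1.0, -0.0]]
force: [0.3, -3.1, 0.8]
finger_gap: -0.0002
```

Call:
arm_command(targets=[[0.0008,0.0033,0,0,0,0],[0.0015,0.0065,0,0,0,0]])

```text
time: 11.58
tool_pos: [0.4737, -0.048, 0.2172]
eef_rot: [[-0.219, -0.0, 0.976], [-0.976, 0.0, -0.219], [-0.0, -1.0, -0.0]]
force: [0.1, -2.6, -0.1]
finger_gap: 0.0001
```

```bash
python3 look.py g
```

```text
[ 0.47374579 -0.04792564  0.21718257] [ 0.21328093 -2.93041826  0.4718897 ] 11.675
0.010535621782111067 -0.0001322644530324536 -2.8066972949001237
```

View pics/g_scene.png

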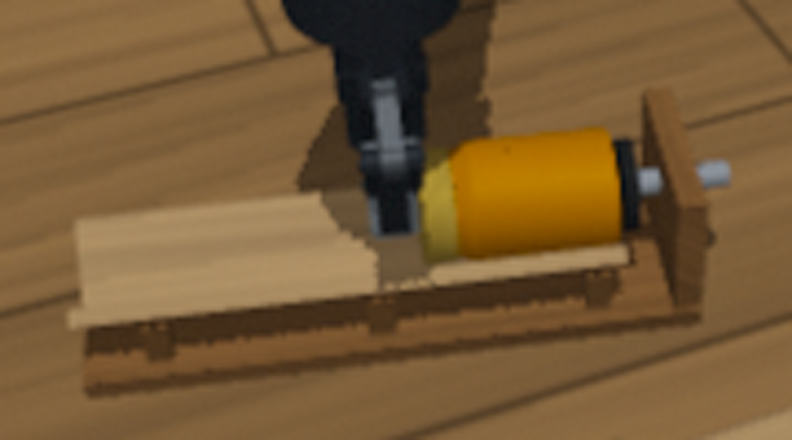

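View pics/g_top.png

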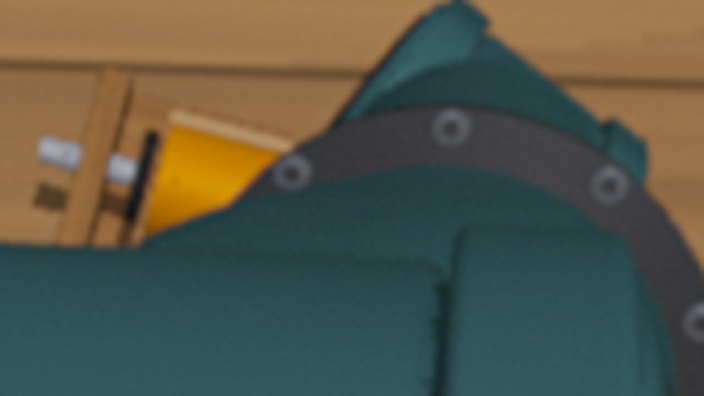

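Force is still about 3 N, which is friction only, so the jar hasn't reached the stop. I'll keep going in 1 mm steps.

Call:
arm_command(targets=[[0.0008,0.0033,0,0,0,0],[0.0015,0.0065,0,0,0,0]])

```text
time: 11.92
tool_pos: [0.4739, -0.047, 0.2172]
eef_rot: [[-0.219, -0.0, 0.976], [-0.976, 0.0, -0.219], [-0.0, -1.0, -0.0]]
force: [0.5, -3.1, -0.0]
finger_gap: -0.0
```

Call:
arm_command(targets=[[0.0008,0.0033,0,0,0,0],[0.0015,0.0065,0,0,0,0]])

```text
time: 12.18
tool_pos: [0.4742, -0.046, 0.2172]
eef_rot: [[-0.219, -0.0, 0.976], [-0.976, 0.0, -0.219], [-0.0, -1.0, -0.0]]
force: [-0.2, -3.5, -0.3]
finger_gap: 0.0002
```

Call:
arm_command(targets=[[0.0008,0.0033,0,0,0,0],[0.0015,0.0065,0,0,0,0]])

```text
time: 12.42
tool_pos: [0.4744, -0.0451, 0.2172]
eef_rot: [[-0.219, -0.0, 0.976], [-0.976, 0.0, -0.219], [-0.0, -1.0, -0.0]]
force: [0.1, -2.5, 0.1]
finger_gap: 0.0
```

```bash
python3 look.py i
```

```text
[ 0.47442128 -0.04503393  0.21718196] [ 0.4582574  -1.49790423  0.63254681] 12.525
0.013505113269130899 -0.00013795820890861172 -1.3558754311240118
```

View pics/i_scene.png

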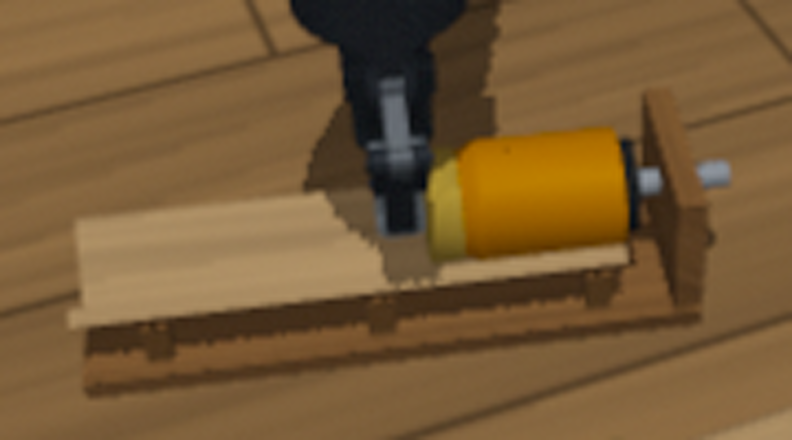

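View pics/i_top.png

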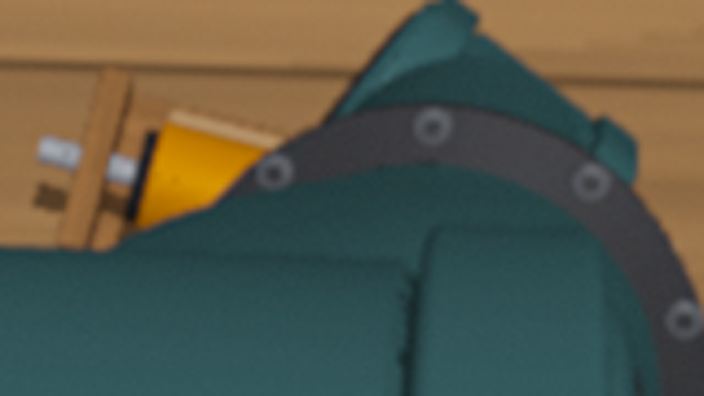

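It is very close now, but neither the force nor the stop's rod has changed yet.

Call:
arm_command(targets=[[0.0008,0.0033,0,0,0,0],[0.0015,0.0065,0,0,0,0]])

```text
time: 12.78
tool_pos: [0.4745, -0.0444, 0.2172]
eef_rot: [[-0.219, -0.0, 0.976], [-0.976, -0.001, -0.219], [0.001, -1.0, 0.0]]
force: [-0.4, -4.9, -1.0]
finger_gap: 0.0
```

Call:
arm_command(targets=[[0.0008,0.0033,0,0,0,0],[0.0015,0.0065,0,0,0,0]])

```text
time: 13.02
tool_pos: [0.4746, -0.0439, 0.2172]
eef_rot: [[-0.22, 0.0, 0.976], [-0.976, -0.001, -0.22], [0.001, -1.0, 0.0]]
force: [-0.6, -5.5, -0.0]
finger_gap: 0.0001
```

Call:
arm_command(targets=[[0,0,0,0,0,0],[0,0,0,0,0,0]])

```text
time: 13.28
tool_pos: [0.4747, -0.0438, 0.2172]
eef_rot: [[-0.22, -0.0, 0.976], [-0.976, -0.001, -0.22], [0.001, -1.0, 0.0]]
force: [0.0, -5.0, -0.1]
finger_gap: 0.0001
```

```bash
python3 look.py j; python3 -c "
import cv2
for n in('scene','top'):
    print(n)"
```

```text
[ 0.47464566 -0.04384002  0.21720039] [-0.38516299 -5.45476242  0.008682  ] 13.375
0.014718845068257437 -8.72092165116276e-05 -5.400922316448988
scene
top
```

View pics/j_scene.png

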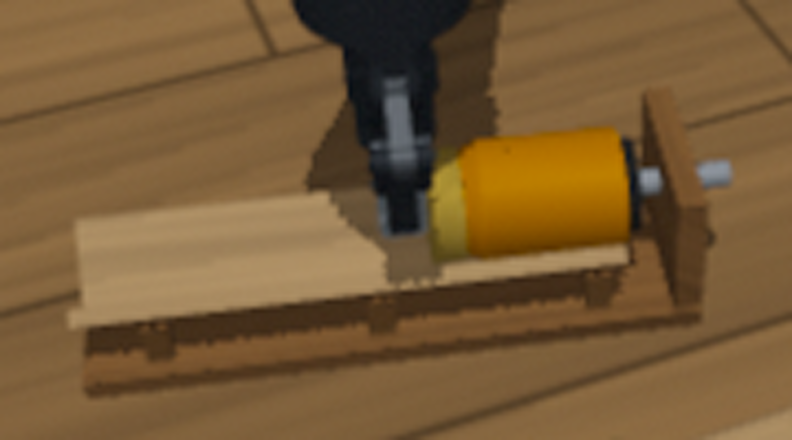

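View pics/j_top.png

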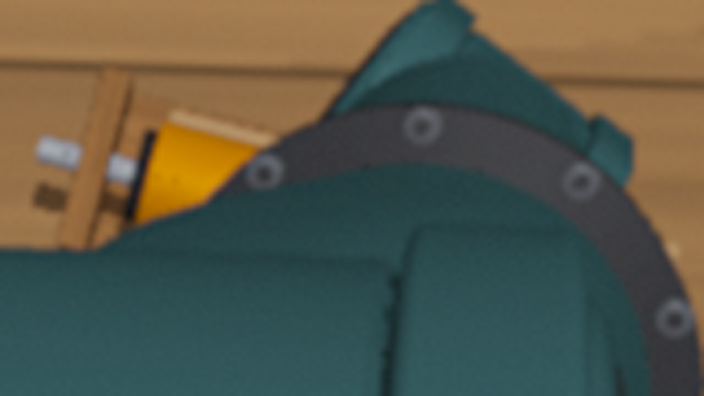

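Force has stepped from 3 N to 5.4 N, and the stop's rod end has moved slightly (column 730 to 732). So the base is on the stop with its spring barely pressed. I'll back off gently along the groove, then go up.

Call:
arm_command(targets=[[-0.0015,-0.0065,0,0,0,0],[-0.003,-0.013,0,0,0,0],[-0.006,-0.026,0,0,0,0],[-0.012,-0.052,0,0,0,0],[-0.02,-0.09,0,0,0,0],[-0.035,-0.15,0,0,0,0],[-0.055,-0.24,0,0,0,0],[-0.055,-0.24,0,0,0,0],[-0.055,-0.24,0.15,0,0,0],[-0.055,-0.24,0.35,0,0,0],[-0.055,-0.24,0.6,0,0,0],[-0.055,-0.3,0.85,0,0,0],[-0.055,-0.5,1,0,0,0],[-0.055,-0.8,1,0,0,0],[-0.055,-0.8,1,0,0,0]])

```text
time: 15.25
tool_pos: [0.4661, -0.1665, 0.3681]
eef_rot: [[-0.225, 0.002, 0.974], [-0.974, -0.002, -0.225], [0.002, -1.0, 0.003]]
force: [0.0, 1.5, -0.3]
finger_gap: -0.0003
```

```bash
sed -i 's/slice(240,400)/slice(230,410)/' look.py; python3 look.py k; python3 - <<'E'
from h import *
c=env.camera("top");im=c["img"];h=cv2.cvtColor(im,cv2.COLOR_RGB2HSV)
m=cv2.inRange(h,(12,225,120),(22,255,255));m[:150]=0;m[260:]=0;m[:,:250]=0;m[:,400:]=0
k=max(cv2.findContours(m,0,1)[0],key=cv2.contourArea);b=cv2.boxPoints(cv2.minAreaRect(k));print(b.round(1).tolist())
u=np.array([.2256,.9742]);o=np.array([.47124,-.05816])
for z in(.056,.07,.084):print(z,((ray(c,b,z)[:,:2]-o)@u).round(4))
E
```

```text
[ 0.4662612  -0.16314013  0.36700036] [-0.08263941  1.06975704  0.12087376] 15.35
-0.10339486067952974 -0.018833169922776827 1.0235138554083176
[[269.79998779296875, 201.10000610351562], [276.20001220703125, 177.5], [311.79998779296875, 187.1999969482422], [305.3999938964844, 210.8000030517578]]
0.056 [0.1151 0.1147 0.0392 0.0399]
0.07 [0.1149 0.1145 0.04   0.0408]
0.084 [0.1147 0.1142 0.0409 0.0416]
```

View pics/k_scene.png

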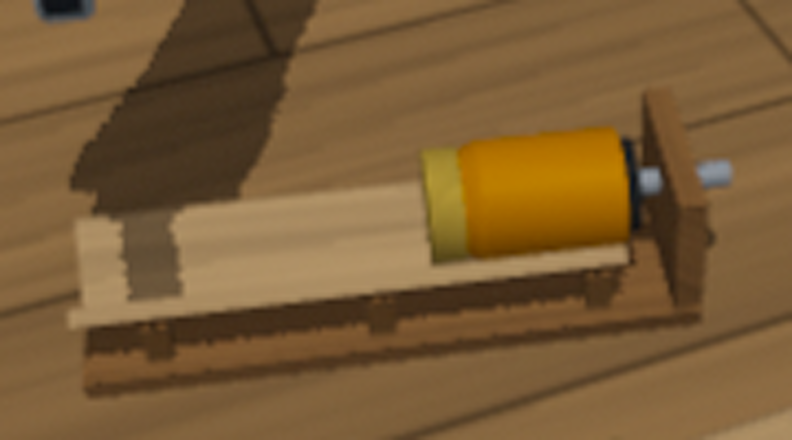

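View pics/k_top.png

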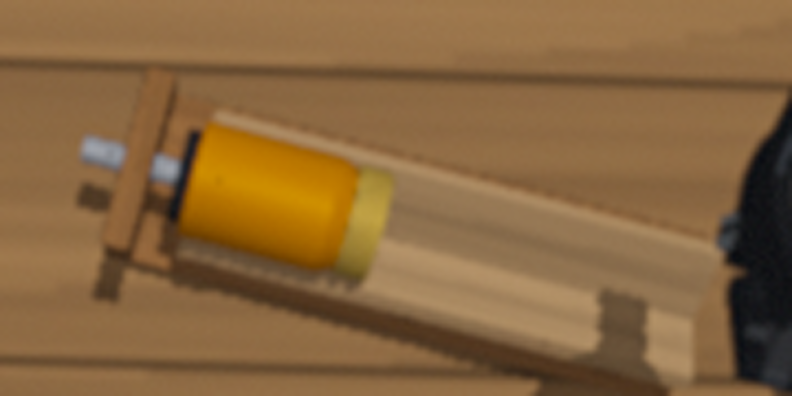

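The jar lies in the groove with no visible gap to the stop in either view. Its base measures at local x 0.115, which is the stop face, and the arm is clear.

```bash
python3 - <<'E'
from station import env
o=env.get_obs();print(o["time"],abs(o["joint_vel"]).max());print(env.sign_off())
E
```

```text
15.4 0.8019484855464146
the job is handed in; nothing more can be done
None
```

The honey jar is home against the black stop, still lying in its groove, and I handed the job in at 15.4 s.

I pushed it by the lid with closed fingers, at about 24 mm/s and then in 1 mm steps. When the push force rose from about 3 N (sliding friction) to about 5.4 N, I took that as the stop and backed off along the groove before lifting clear.

- **Position:** after release, the base measured about 115 mm along the groove, which is the stop face. Neither view showed a gap. The calibration is only good to about 2 mm, so the force rise is the stronger evidence.
- **Stop:** its rod end moved only slightly, so the spring was pressed by about half a millimetre at most.
- **Contact point:** a wider part of the finger, above the tips, probably met the upper part of the lid. The jar stayed in the groove and I saw no tipping.
- **Other jars:** the arm's path stayed clear of the gherkin and jam jars. I did not measure them again at the end.
- **At hand-in:** the arm was touching nothing. The force reading was still about 1 N because the arm had not quite settled.

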